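# Put the garlic away in the screw-lid pot

## Robot

A 6-joint arm with a two-finger parallel gripper is mounted at the origin on a cart in front of the work surface, level with it; the furniture and walls round the work are solid. World frame = base frame: x ahead of the robot, y to its left, z up, the work surface at z = 0. Lengths are in m, angles in rad, forces in N, time in s.
With the tool pointing down it reaches from about 0.35 to 0.85 m from the base axis. Payload 8.1 kg.
Tool frame: the origin (TCP) lies between the finger pads; the fingertips stand 14 mm ahead of it and the grasp point (between the pads) lies 5 mm behind it; z points along the fingers, y is the line along which they close (so a half turn about z gives the same grasp; the last joint's range is limited). The gripper opens to 93 mm and grips with 3 to 60 N. Pads are 15 mm wide; open, the fingers measure 128 mm over their backs; the gripper's body (75 mm by 188 mm) begins 65 mm behind the grasp point.
Start: joints at [-1.338, 0.13, 1.488, -0, 1.523, -0.085], TCP at [0.188, -0.57, 0.233] pointing down, gripper open.
Joint ranges: [-2.96, 2.96], [-0.89, 2.26], [0.02, 2.5], [-1.34, 4.48], [0, 2.73], [-2.66, 2.66]. Speed limits (rad/s): [2.39, 2.39, 2.79, 3.14, 3.14, 3.14].

## Interface

Orientations are given as a rotation vector (axis times angle).
In Python, from plant import robot gives the robot as it stands.
- The arm moves only by the tool arm_command, never from a script. Its argument "targets" is a list of rows, each an object of numbers: "x", "y", "z": the shift along the world's x, y, z in units of 500 mm (1.0 is 500 mm); "rx", "ry", "rz": the turn, a rotation vector about the world's x, y, z in units of 2 rad (1.0 is 2 rad); "claw": the closure in counts, from 0 (fully open) to 255 (shut). In form: [{"x": .., "y": .., "z": .., "rx": .., "ry": .., "rz": .., "claw": ..}, ...]. A call has 1 to 10 rows; each row is the pose to reach, as a shift and turn from the pose commanded when the call began; what a row does not reach only later rows make up. A row lasts 1/12 s, in which the tool goes at most 41.7 mm and 7.16 degrees, less where a joint would pass 70% of its speed; a pose out of reach is approached as far as the arm can. A call with a number of a shift or a turn outside -1 to 1 is refused whole. A call with a gripper value outside its range is refused whole. The fingers move at their own pace and stop on an object; "squeeze" is the grip in N (left out, the last holds). Time passes only in rows, so rows that repeat a pose let the fingers close. It gives the time, the measured TCP pose, the force, the opening and the grip force at its end, in the units of the state.
- robot.read_state(): the state, without advancing time (a new reading comes with each control period).
- robot.read_camera(name): name is "side" or "top" or "wrist"; returns (picture, depth): 420x560x3 uint8, red, green, blue; 420x560 float32, m along the optical axis (not along the pixel's ray), 0 where there is no reading.
- robot.get_calibration(name): a dict with "intrinsics" (3x3 intrinsics, pixels), "origin" and "orientation" of the camera in the world. Camera axes: x right, y up, looking along -z (the intrinsics and any distortion apply to the point x, -y, -z); pixel columns grow to the right and rows downward; lengths in m; the calibration is good to about 2 mm. A picture is of the moment at which its call begins: read the wrist's pose just before it. get_calibration takes no time and is no camera call; for the wrist camera it gives the pose at the moment of the call.
- robot.close_job(): hands the job in; it is judged then, once.
The state is a dict: "t": time; "q": joint angles; "dq": joint speeds; "joint_torque": joint torques, N m; "tool_pos": TCP position; "orientation": TCP orientation; "force": force on the tool from outside, world axes, zero at the start; "wrist_torque": the same for the moment, N m; "opening": finger opening in m; "gripper_force": force on a finger pad.
Only numpy, scipy, OpenCV 4.12 (cv2) and the standard library are available. Lean on these libraries where they do the work, as an engineer would, in place of code of your own. Each camera call takes 0.05 s, during which the arm holds its last target. There are 200 camera calls.

## Task

Put the garlic bulb away in the white pot: unscrew the wooden lid all the way by its knob (anticlockwise, a bit less than a quarter turn), swing it fully aside on its arm, and set the garlic down inside without dropping it from high above. Then swing the lid back over the pot and screw it down tight, leaving the lemon where it is.

Things in the scene. Friction and masses are not known exactly. Their poses are not given: they have to be found in the camera images.
- pot: (All sizes in mm.) White ceramic pot, thin blue band, fixed to the worktop. Outer diameter 130, inner 120 to 122, rim 88 high. Origin: centre of its underside, on the worktop. A steel post (diameter 14; 24 at its head, 124 high) stands 90 from the pot's axis on the pot's own +x side and carries the lid's swing arm.
- pot_floor (a point): Centre of the pot's inner floor, 10 above the worktop.
- post_axis (a point): Point on the vertical axis of the steel post, 116 above the worktop: the lid's swing arm turns about this axis. The dark steel arm is 90 long from here to the lid's axis, 16 wide (28 at the lid's axis), its top 120 above the worktop. The arm never rises.
- swing (a joint): Angle of the swing arm about the post, rad: 0 = lid centred over the pot (end stop), 1.75 = fully aside (end stop), growing clockwise seen from above. Stays where left (friction 0.06 N m). While the lid is screwed down, a plug under it is caught in the pot's mouth and the arm cannot swing; it can once the lid has turned 0.8 rad.
- lid (a joint): Turn of the wooden lid relative to the swing arm, rad: 0 = screwed down tight (end stop), 1.4 = fully unscrewed (end stop), growing anticlockwise seen from above. The thread raises lid and knob 12 mm over the 1.4 rad. Stays where left (friction 0.08 N m), cannot come off the arm, and screws down only with the arm within about 0.05 rad of 0.
- knob (a point): Grip point in the lid's dark wooden knob bar, on the lid's axis, above the arm. Bar: 66 long (point x), 18 wide (point y; grip this), 30 tall; point 10 below its top. 150 above the worktop when tight, 162 unscrewed; arm top 30 below it when tight. When tight the bar points along the arm; it turns with lid and arm. Lid disc: 132 across, 10 thick, underside 62 below this point.
- garlic_center (a point): Centre (half-way up) of the whitish garlic bulb, 60 x 57 x 58 tall, about 40 g, which lies loose and upright on the chopping board (board top 21 above the worktop). Start orientation about the vertical is arbitrary.
- lemon_center (a point): Centre of the yellow lemon, 78 long, 55 wide, 56 tall, loose on the same board; it is to be left alone.
There are look-alikes about, which are no part of the job. What is shaped like the part that bears garlic_center but black or turquoise is not meant.

How it is judged:
By the outcome, as a careful person would: the job done as asked, in the order asked, and still so for the second after the job is handed in, with the robot touching nothing.
It also fails if it takes over 72 s, if anything falls off the work surface, if the arm or the gripper's body presses on something with over 40 N, if the wrist force passes 120 N, or if a joint passes its speed limit or range.

## Working session

There is one attempt and no reset: what is moved stays moved. The work goes in short steps, Python scripts to look and compute and a tool call to move; the robot and the scene stay as the last step left them, time stands still between calls to the robot, and variables do not carry over. Pictures are saved under pics/ and viewed, at most 10 in all, crops included, and the job is handed in when it is done.

Besides the shell and the picture viewer there is one more tool, called by a JSON object that holds its "op" and its "data". arm_command: Moves the arm, as the interface text tells. Shifts and turns lie within -1 to 1; 1 stands for 500 mm of shift or 2 rad of turn. Its arguments: {"type":"object","properties":{"targets":{"type":"array","items":{"type":"object","properties":{"x":{"type":"number","minimum":-1,"maximum":1},"y":{"type":"number","minimum":-1,"maximum":1},"z":{"type":"number","minimum":-1,"maximum":1},"rx":{"type":"number","minimum":-1,"maximum":1},"ry":{"type":"number","minimum":-1,"maximum":1},"rz":{"type":"number","minimum":-1,"maximum":1},"claw":{"type":"number"}}}},"squeeze":{"type":"number"}},"required":["targets"]}

```bash
mkdir -p pics; cat > h.py <<'E'
import numpy as np, cv2
from plant import robot
def snap(name, fn):
    c=robot.get_calibration(name); im,d=robot.read_camera(name)
    cv2.imwrite(f'pics/{fn}.png',cv2.cvtColor(im,cv2.COLOR_RGB2BGR))
    np.savez(f'pics/{fn}.npz',im=im,d=d,K=c['intrinsics'],o=c['origin'],R=c['orientation'],**({'D':c['distortion']} if 'distortion' in c else {}))
    return c
def load(fn):
    z=np.load(f'pics/{fn}.npz'); R=z['R']
    if R.size==3: R=cv2.Rodrigues(R.astype(float))[0]
    return z['im'],z['d'],z['K'],z['o'],R
def cloud(fn):
    im,d,K,o,R=load(fn); v,u=np.mgrid[:d.shape[0],:d.shape[1]]
    P=np.stack([(u-K[0,2])/K[0,0]*d,-(v-K[1,2])/K[1,1]*d,-d],-1)
    P=P@R.T+o; P[d==0]=np.nan; return P
E
python3 - <<'E'
from h import *
for n in('top','side'):
    c=snap(n,n+'0'); print(c)
print(robot.read_state())
a=cv2.imread('pics/top0.png')
E
```

```text
{'intrinsics': array([[420.34398162,   0.        , 282.79374012],
       [  0.        , 420.34398162, 204.21421177],
       [  0.        ,   0.        ,   1.        ]]), 'origin': array([ 0.3330037 , -0.09595   ,  1.10486107]), 'orientation': array([ 0.10131909, -0.13008637, -1.54410982])}
{'intrinsics': array([[521.5148356 ,   0.        , 281.48981045],
       [  0.        , 521.5148356 , 213.4210307 ],
       [  0.        ,   0.        ,   1.        ]]), 'origin': array([0.22328745, 0.97060576, 0.65654739]), 'orientation': array([ 0.19087187, -1.57025749, -2.50755591])}
{'t': 0.1, 'q': array([-1.33839520e+00,  1.31117550e-01,  1.48919209e+00,  1.28898692e-05,
        1.52299173e+00, -8.54107795e-02]), 'dq': array([ 0.00042078, -0.00239863, -0.00240253, -0.00102524,  0.00123623,
       -0.00154064]), 'joint_torque': array([ 1.58123326e-03, -5.61339462e+01, -4.93095589e+01,  7.70801981e-02,
        2.90303794e-02, -7.79342372e-05]), 'tool_pos': array([ 0.18739716, -0.56945778,  0.23166134]), 'orientation': array([-3.10032830e+00, -4.96848689e-01,  1.76821545e-04]), 'force': array([0.00880843, 0.06957609, 0.25620951]), 'wrist_torque': array([-0.02642635, -0.01856091, -0.02063199]), 'gripper_force': 0.0, 'opening': 0.09324539581147206}
```

View pics/top0.png

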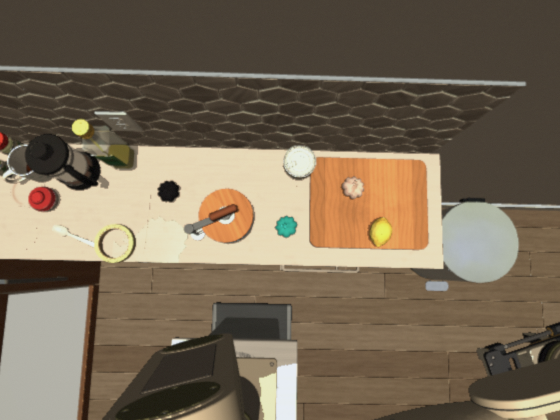

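View pics/side0.png

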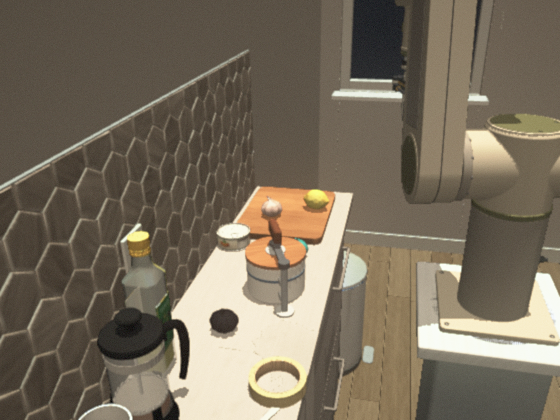

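Top view: whitish garlic on the board at (353,187). Things it could be taken for are the black look-alike (168,190), the turquoise one (286,226), the white bowl (299,162) and the lemon (381,232). By the description I choose (353,187). The lid is at (226,215), the knob bar runs (208,222)–(237,210), and the arm leads to the post near (193,231). I'll check this in a close crop.

```bash
python3 - <<'E'
from h import *
a=cv2.imread('pics/top0.png')
A=cv2.resize(a[170:260,175:265],None,fx=5,fy=5,interpolation=cv2.INTER_CUBIC)
B=cv2.resize(a[160:250,325:395],None,fx=5,fy=5,interpolation=cv2.INTER_CUBIC)
cv2.imwrite('pics/c0.png',np.hstack([A,B]))
P=cloud('top0')
for n,(u0,v0,u1,v1,zl,zh) in dict(knob=(200,200,245,235,.135,.2),disc=(190,180,260,250,.09,.11),arm=(175,210,205,245,.108,.135),garlic=(335,170,370,205,.035,.12),lemon=(362,212,398,250,.035,.12)).items():
    p=P[v0:v1,u0:u1].reshape(-1,3); p=p[(p[:,2]>zl)&(p[:,2]<zh)]
    print(n,len(p)); 
    if len(p): print(p.min(0).round(4),p.max(0).round(4),p.mean(0).round(4),((p.min(0)+p.max(0))/2).round(4)); w,V=np.linalg.eigh(np.cov(p[:,:2].T)); print('ax',np.arctan2(V[1,1],V[0,1]),np.sqrt(w))
for u,v in[(188,230),(193,231),(200,227),(210,221),(222,215),(237,210)]: print(u,v,P[v,u].round(4))
E
```

```text
knob 258
[ 0.434  -0.0058  0.1351] [0.4721 0.0573 0.1622] [0.4525 0.0243 0.1557] [0.453  0.0258 0.1487]
ax 1.9932480108536654 [0.00547843 0.01859109]
disc 1942
[ 0.3885 -0.0393  0.0907] [0.518  0.091  0.1042] [0.4528 0.0226 0.0968] [0.4532 0.0259 0.0975]
ax -2.7699478346661968 [0.03327223 0.03569228]
arm 176
[0.4061 0.0712 0.1141] [0.4406 0.1192 0.1267] [0.422  0.0952 0.1203] [0.4233 0.0952 0.1204]
ax 2.0164499087139784 [0.00557058 0.01466684]
garlic 366
[ 0.5106 -0.3196  0.036 ] [ 0.5668 -0.2644  0.0785] [ 0.5369 -0.2899  0.0569] [ 0.5387 -0.292   0.0572]
ax 0.8049123059862996 [0.01303877 0.01411544]
lemon 493
[ 0.3902 -0.386   0.0434] [ 0.464  -0.3326  0.0784] [ 0.425  -0.357   0.0649] [ 0.4271 -0.3593  0.0609]
ax 2.9339167227704444 [0.01332713 0.01778927]
188 230 [0.4131 0.107  0.1238]
193 231 [0.4117 0.0969 0.1152]
200 227 [0.4213 0.0806 0.1176]
210 221 [0.4359 0.0577 0.1185]
222 215 [0.4464 0.0255 0.1554]
237 210 [ 0.4668 -0.0023  0.0939]
```

View pics/c0.png

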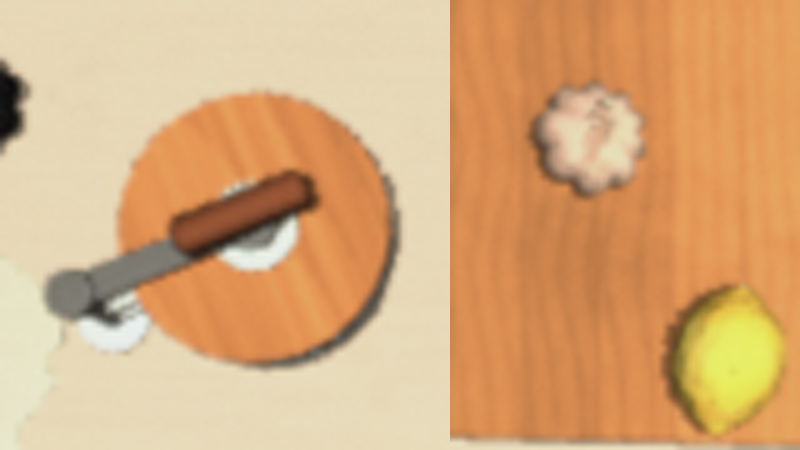

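Confirmed: the garlic (crop 590,138) is whitish, and the lemon is separate. The knob is at about (0.453, 0.0255), bar direction 2.0 rad, and the post is at about (0.4155, 0.107). Moving now.

{"op": "arm_command", "data": {"targets": [{"x": 0.32, "y": 0.72, "z": 0.06, "rz": 0.58, "claw": 0}, {"x": 0.32, "y": 0.72, "z": 0.06, "rz": 0.58, "claw": 0}, {"x": 0.32, "y": 0.72, "z": 0.06, "rz": 0.58, "claw": 0}, {"x": 0.32, "y": 0.72, "z": 0.06, "rz": 0.58, "claw": 0}, {"x": 0.32, "y": 0.72, "z": 0.06, "rz": 0.58, "claw": 0}, {"x": 0.32, "y": 0.72, "z": 0.06, "rz": 0.58, "claw": 0}, {"x": 0.32, "y": 0.72, "z": 0.06, "rz": 0.58, "claw": 0}, {"x": 0.32, "y": 0.72, "z": 0.06, "rz": 0.58, "claw": 0}, {"x": 0.32, "y": 0.72, "z": 0.06, "rz": 0.58, "claw": 0}, {"x": 0.32, "y": 0.72, "z": 0.06, "rz": 0.58, "claw": 0}], "squeeze": 25}}

```text
schema error: expected keys x, y, z, rx, ry, rz, claw
```

{"op": "arm_command", "data": {"targets": [{"x": 0.32, "y": 0.72, "z": 0.06, "rx": 0, "ry": 0, "rz": 0.58, "claw": 0}, {"x": 0.32, "y": 0.72, "z": 0.06, "rx": 0, "ry": 0, "rz": 0.58, "claw": 0}, {"x": 0.32, "y": 0.72, "z": 0.06, "rx": 0, "ry": 0, "rz": 0.58, "claw": 0}, {"x": 0.32, "y": 0.72, "z": 0.06, "rx": 0, "ry": 0, "rz": 0.58, "claw": 0}, {"x": 0.32, "y": 0.72, "z": 0.06, "rx": 0, "ry": 0, "rz": 0.58, "claw": 0}, {"x": 0.32, "y": 0.72, "z": 0.06, "rx": 0, "ry": 0, "rz": 0.58, "claw": 0}, {"x": 0.32, "y": 0.72, "z": 0.06, "rx": 0, "ry": 0, "rz": 0.58, "claw": 0}, {"x": 0.32, "y": 0.72, "z": 0.06, "rx": 0, "ry": 0, "rz": 0.58, "claw": 0}, {"x": 0.32, "y": 0.72, "z": 0.06, "rx": 0, "ry": 0, "rz": 0.58, "claw": 0}, {"x": 0.32, "y": 0.72, "z": 0.06, "rx": 0, "ry": 0, "rz": 0.58, "claw": 0}], "squeeze": 25}}

```text
t: 0.93
tool_pos: [0.3485, -0.2064, 0.2629]
orientation: [-2.312, -2.127, -0.002]
force: [-0.3, -0.5, 0.4]
opening: 0.0928
gripper_force: 0.0
```

{"op": "arm_command", "data": {"targets": [{"x": 0.21, "y": 0.471, "z": -0.05, "rx": 0, "ry": 0, "rz": 0.26, "claw": 0}, {"x": 0.21, "y": 0.471, "z": -0.05, "rx": 0, "ry": 0, "rz": 0.26, "claw": 0}, {"x": 0.21, "y": 0.471, "z": -0.05, "rx": 0, "ry": 0, "rz": 0.26, "claw": 0}, {"x": 0.21, "y": 0.471, "z": -0.05, "rx": 0, "ry": 0, "rz": 0.26, "claw": 0}, {"x": 0.21, "y": 0.471, "z": -0.05, "rx": 0, "ry": 0, "rz": 0.26, "claw": 0}, {"x": 0.21, "y": 0.471, "z": -0.05, "rx": 0, "ry": 0, "rz": 0.26, "claw": 0}, {"x": 0.21, "y": 0.471, "z": -0.05, "rx": 0, "ry": 0, "rz": 0.26, "claw": 0}, {"x": 0.21, "y": 0.471, "z": -0.05, "rx": 0, "ry": 0, "rz": 0.26, "claw": 0}, {"x": 0.21, "y": 0.471, "z": -0.05, "rx": 0, "ry": 0, "rz": 0.26, "claw": 0}]}}

```text
t: 1.68
tool_pos: [0.4521, 0.0256, 0.2371]
orientation: [-1.697, -2.642, 0.002]
force: [-0.2, -0.2, 0.3]
opening: 0.0932
gripper_force: 0.0
```

```bash
python3 - <<'E'
from h import *
snap('wrist','w1'); s=robot.read_state(); print(s['tool_pos'],s['orientation'],s['q'])
P=cloud('w1').reshape(-1,3)
p=P[(P[:,2]>.146)&(P[:,2]<.17)&(np.hypot(P[:,0]-.453,P[:,1]-.0255)<.06)]
if len(p):
    r=cv2.minAreaRect(p[:,:2].astype(np.float32)*1000); print(len(p),r,p.mean(0),p.max(0)); w,V=np.linalg.eigh(np.cov(p[:,:2].T)); print(np.arctan2(V[1,1],V[0,1])%np.pi)
E
```

```text
[0.45210585 0.0248442  0.23741313] [-1.69983604e+00 -2.64150346e+00  1.54325184e-03] [-5.78969016e-02 -2.79788848e-01  1.86935754e+00 -6.50869912e-04
  1.55286998e+00 -4.85081554e-01]
2598 ((456.7696228027344, 24.17452621459961), (17.847396850585938, 65.24455261230469), 24.29722785949707) [0.45572636 0.02606809 0.15880799] [0.47678023 0.05549792 0.16198945]
1.9942958194120215
```

View pics/w1.png

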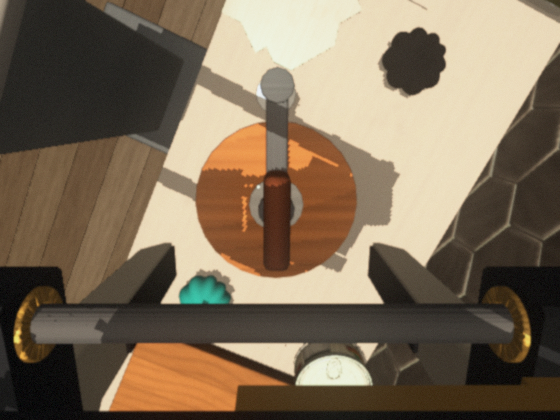

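The wrist view shows the knob bar at (277,222), between and aligned with the fingers; the arm leads to the post at (277,88). The black and turquoise look-alikes are clear of the gripper. Descending to grip.

{"op": "arm_command", "data": {"targets": [{"x": 0.005, "y": -0.002, "z": -0.06, "rx": 0, "ry": 0, "rz": 0, "claw": 0}, {"x": 0.005, "y": -0.002, "z": -0.12, "rx": 0, "ry": 0, "rz": 0, "claw": 0}, {"x": 0.005, "y": -0.002, "z": -0.16, "rx": 0, "ry": 0, "rz": 0, "claw": 0}, {"x": 0.005, "y": -0.002, "z": -0.18, "rx": 0, "ry": 0, "rz": 0, "claw": 0}, {"x": 0.005, "y": -0.002, "z": -0.18, "rx": 0, "ry": 0, "rz": 0, "claw": 255}, {"x": 0.005, "y": -0.002, "z": -0.18, "rx": 0, "ry": 0, "rz": 0, "claw": 255}, {"x": 0.005, "y": -0.002, "z": -0.18, "rx": 0, "ry": 0, "rz": 0, "claw": 255}, {"x": 0.005, "y": -0.002, "z": -0.18, "rx": 0, "ry": 0, "rz": 0, "claw": 255}, {"x": 0.005, "y": -0.002, "z": -0.18, "rx": 0, "ry": 0, "rz": 0, "claw": 255}, {"x": 0.005, "y": -0.002, "z": -0.18, "rx": 0, "ry": 0, "rz": 0, "claw": 255}], "squeeze": 25}}

```text
t: 2.57
tool_pos: [0.4557, 0.0245, 0.1487]
orientation: [1.699, 2.64, 0.001]
force: [1.1, 0.4, 0.8]
opening: 0.0572
gripper_force: 0.0
```

{"op": "arm_command", "data": {"targets": [{"x": 0, "y": 0, "z": 0, "rx": 0, "ry": 0, "rz": 0, "claw": 255}, {"x": 0, "y": 0, "z": 0, "rx": 0, "ry": 0, "rz": 0, "claw": 255}, {"x": 0, "y": 0, "z": 0, "rx": 0, "ry": 0, "rz": 0, "claw": 255}]}}

```text
t: 2.82
tool_pos: [0.4551, 0.0246, 0.1478]
orientation: [1.7, 2.642, 0.0]
force: [0.2, 0.5, 0.2]
opening: 0.0374
gripper_force: 0.0
```

{"op": "arm_command", "data": {"targets": [{"x": 0, "y": 0, "z": 0, "rx": 0, "ry": 0, "rz": 0, "claw": 255}, {"x": 0, "y": 0, "z": 0, "rx": 0, "ry": 0, "rz": 0, "claw": 255}, {"x": 0, "y": 0, "z": 0, "rx": 0, "ry": 0, "rz": 0, "claw": 255}, {"x": 0, "y": 0, "z": 0, "rx": 0, "ry": 0, "rz": 0, "claw": 255}, {"x": 0, "y": 0, "z": 0, "rx": 0, "ry": 0, "rz": 0, "claw": 255}, {"x": 0, "y": 0, "z": 0, "rx": 0, "ry": 0, "rz": 0, "claw": 255}]}}

```text
t: 3.32
tool_pos: [0.4551, 0.0246, 0.1477]
orientation: [1.7, 2.642, 0.0]
force: [0.8, 0.4, 0.3]
opening: 0.018
gripper_force: 25.0
```

{"op": "arm_command", "data": {"targets": [{"x": 0, "y": 0, "z": 0.002, "rx": 0, "ry": 0, "rz": 0.06, "claw": 255}, {"x": 0, "y": 0, "z": 0.004, "rx": 0, "ry": 0, "rz": 0.12, "claw": 255}, {"x": 0, "y": 0, "z": 0.006, "rx": 0, "ry": 0, "rz": 0.18, "claw": 255}, {"x": 0, "y": 0, "z": 0.008, "rx": 0, "ry": 0, "rz": 0.24, "claw": 255}, {"x": 0, "y": 0, "z": 0.01, "rx": 0, "ry": 0, "rz": 0.3, "claw": 255}, {"x": 0, "y": 0, "z": 0.012, "rx": 0, "ry": 0, "rz": 0.36, "claw": 255}, {"x": 0, "y": 0, "z": 0.0145, "rx": 0, "ry": 0, "rz": 0.42, "claw": 255}, {"x": 0, "y": 0, "z": 0.0165, "rx": 0, "ry": 0, "rz": 0.48, "claw": 255}, {"x": 0, "y": 0, "z": 0.0185, "rx": 0, "ry": 0, "rz": 0.54, "claw": 255}, {"x": 0, "y": 0, "z": 0.0205, "rx": 0, "ry": 0, "rz": 0.6, "claw": 255}]}}

```text
t: 4.15
tool_pos: [0.4551, 0.0244, 0.1579]
orientation: [-0.097, 3.14, -0.0]
force: [-0.2, -0.3, -0.7]
opening: 0.0179
gripper_force: 25.0
```

{"op": "arm_command", "data": {"targets": [{"x": 0, "y": 0, "z": 0.002, "rx": 0, "ry": 0, "rz": 0.05, "claw": 255}, {"x": 0, "y": 0, "z": 0.0035, "rx": 0, "ry": 0, "rz": 0.1, "claw": 255}, {"x": 0, "y": 0, "z": 0.0035, "rx": 0, "ry": 0, "rz": 0.11, "claw": 255}, {"x": 0, "y": 0, "z": 0.0035, "rx": 0, "ry": 0, "rz": 0.11, "claw": 255}]}}

```text
t: 4.48
tool_pos: [0.4552, 0.0245, 0.1596]
orientation: [-0.43, 3.112, -0.0]
force: [2.5, 0.2, -1.9]
opening: 0.0179
gripper_force: 25.1
```

```bash
python3 - <<'E'
from h import *
s=robot.read_state(); print(s['q'],s['wrist_torque'],s['tool_pos'],s['orientation'])
p=.5*2
from math import *
# swing arc: tool target at swing a
K=np.array([.4555,.0245]); th=1.995; post=K+.09*np.array([cos(th),sin(th)]); print(post)
for a in np.arange(0,1.76,.125):
    v=post+.09*np.array([cos(th-pi-a),sin(th-pi-a)])-K; print(round(a,3),(v/.5).round(3),round(-a/2,4))
E
```

```text
[-5.88231850e-02 -2.24110486e-01  1.96592961e+00 -5.15219622e-05
  1.39919895e+00 -1.90409589e+00] [-0.04181431 -0.6583958  -0.3957118 ] [0.45524858 0.02446012 0.15962802] [-4.29732280e-01  3.11150381e+00 -2.53995938e-04]
[0.41845644 0.10652301]
0.0 [0. 0.] -0.0
0.125 [-0.021 -0.008] -0.0625
0.25 [-0.043 -0.013] -0.125
0.375 [-0.065 -0.016] -0.1875
0.5 [-0.088 -0.015] -0.25
0.625 [-0.11  -0.012] -0.3125
0.75 [-0.132 -0.006] -0.375
0.875 [-0.153  0.002] -0.4375
1.0 [-0.172  0.013] -0.5
1.125 [-0.19   0.026] -0.5625
1.25 [-0.206  0.042] -0.625
1.375 [-0.221  0.059] -0.6875
1.5 [-0.232  0.079] -0.75
1.625 [-0.242  0.099] -0.8125
1.75 [-0.249  0.12 ] -0.875
```

{"op": "arm_command", "data": {"targets": [{"x": -0.02, "y": -0.0075, "z": 0, "rx": 0, "ry": 0, "rz": -0.06, "claw": 255}, {"x": -0.041, "y": -0.0125, "z": 0, "rx": 0, "ry": 0, "rz": -0.12, "claw": 255}, {"x": -0.062, "y": -0.0155, "z": 0, "rx": 0, "ry": 0, "rz": -0.18, "claw": 255}, {"x": -0.084, "y": -0.0155, "z": 0, "rx": 0, "ry": 0, "rz": -0.24, "claw": 255}, {"x": -0.106, "y": -0.013, "z": 0, "rx": 0, "ry": 0, "rz": -0.3, "claw": 255}]}}

```text
t: 4.9
tool_pos: [0.402, 0.018, 0.1596]
orientation: [0.522, 3.097, 0.001]
force: [4.7, 1.8, -2.7]
opening: 0.0178
gripper_force: 25.1
```

{"op": "arm_command", "data": {"targets": [{"x": -0.021, "y": 0.0055, "z": 0, "rx": 0, "ry": 0, "rz": -0.06, "claw": 255}, {"x": -0.041, "y": 0.012, "z": 0, "rx": 0, "ry": 0, "rz": -0.12, "claw": 255}, {"x": -0.06, "y": 0.022, "z": 0, "rx": 0, "ry": 0, "rz": -0.18, "claw": 255}, {"x": -0.077, "y": 0.034, "z": 0, "rx": 0, "ry": 0, "rz": -0.24, "claw": 255}, {"x": -0.094, "y": 0.0475, "z": 0, "rx": 0, "ry": 0, "rz": -0.3, "claw": 255}]}}

```text
t: 5.32
tool_pos: [0.3551, 0.0422, 0.1597]
orientation: [1.413, 2.804, 0.002]
force: [7.0, 3.6, -3.2]
opening: 0.0178
gripper_force: 25.0
```

```bash
python3 - <<'E'
from h import *
s=robot.read_state(); print(s['q'],s['wrist_torque'],s['force'],s['tool_pos'],s['orientation'],s['opening'])
E
```

```text
[-2.61493156e-02 -5.48827841e-01  2.20736686e+00  6.50838287e-04
  1.48138665e+00 -6.63265974e-01] [ 0.58798376 -1.44770205 -0.15560596] [ 6.9928122   3.58707418 -3.18591103] [0.35514795 0.0421642  0.15967875] [1.41345200e+00 2.80428591e+00 2.03718906e-03] 0.017788062509544376
```

{"op": "arm_command", "data": {"targets": [{"x": -0.013, "y": 0.017, "z": 0, "rx": 0, "ry": 0, "rz": -0.06, "claw": 255}, {"x": -0.0255, "y": 0.036, "z": 0, "rx": 0, "ry": 0, "rz": -0.12, "claw": 255}, {"x": -0.0355, "y": 0.055, "z": 0, "rx": 0, "ry": 0, "rz": -0.18, "claw": 255}, {"x": -0.043, "y": 0.075, "z": 0, "rx": 0, "ry": 0, "rz": -0.24, "claw": 255}, {"x": -0.048, "y": 0.09, "z": 0, "rx": 0, "ry": 0, "rz": -0.285, "claw": 255}, {"x": -0.048, "y": 0.09, "z": 0, "rx": 0, "ry": 0, "rz": -0.285, "claw": 255}]}}

```text
t: 5.82
tool_pos: [0.3311, 0.0862, 0.1596]
orientation: [2.143, 2.293, -0.002]
force: [4.0, -6.0, -2.4]
opening: 0.0178
gripper_force: 25.0
```

```bash
python3 - <<'E'
from h import *
s=robot.read_state(); print(s['q'],s['wrist_torque'],s['force'],s['tool_pos'],s['orientation'],s['opening'])
E
```

```text
[ 0.10803107 -0.60484009  2.24296435 -0.00336436  1.5024829   0.04045263] [-0.8690535  -0.67161189 -0.07616993] [ 3.97842225 -5.96329441 -2.44368916] [0.33111657 0.08618382 0.15957275] [ 2.14268939e+00  2.29313580e+00 -2.26638137e-03] 0.017815978367781073
```

Lid is fully aside (end stop felt). Releasing and rising.

{"op": "arm_command", "data": {"targets": [{"x": 0, "y": 0, "z": 0, "rx": 0, "ry": 0, "rz": 0, "claw": 0}, {"x": 0, "y": 0, "z": 0, "rx": 0, "ry": 0, "rz": 0, "claw": 0}, {"x": 0, "y": 0, "z": 0, "rx": 0, "ry": 0, "rz": 0, "claw": 0}, {"x": 0, "y": 0, "z": 0, "rx": 0, "ry": 0, "rz": 0, "claw": 0}, {"x": 0, "y": 0, "z": 0.04, "rx": 0, "ry": 0, "rz": 0, "claw": 0}, {"x": 0, "y": 0, "z": 0.1, "rx": 0, "ry": 0, "rz": 0, "claw": 0}, {"x": 0, "y": 0, "z": 0.16, "rx": 0, "ry": 0, "rz": 0, "claw": 0}, {"x": 0.04, "y": -0.06, "z": 0.16, "rx": 0, "ry": 0, "rz": -0.06, "claw": 0}, {"x": 0.08, "y": -0.12, "z": 0.16, "rx": 0, "ry": 0, "rz": -0.12, "claw": 0}]}}

```text
t: 6.57
tool_pos: [0.3727, 0.0271, 0.2424]
orientation: [2.393, 2.03, 0.007]
force: [0.4, 0.9, 0.4]
opening: 0.0737
gripper_force: 0.0
```

```bash
python3 - <<'E'
from h import *
s=robot.read_state(); print(s['q'],s['force'],s['tool_pos'],s['orientation'],s['opening'])
P=cloud('top0').reshape(-1,3)
w=P[(P[:,2]>.1)&(P[:,2]<.3)&(abs(P[:,1]+.29)<.1)&(P[:,0]>.5)]; print(np.percentile(w[:,0],[0,5,50]))
E
```

```text
[-6.53315113e-02 -5.34161791e-01  2.04783726e+00  5.47312941e-04
  1.62241301e+00  9.87291255e-02] [0.35746654 0.9208775  0.42019633] [0.37266459 0.02712711 0.2424253 ] [2.39333834 2.02976035 0.00680419] 0.07372528723368212
[0.6469836  0.64853508 0.64972164]
```

{"op": "arm_command", "data": {"targets": [{"x": 0.035, "y": -0.065, "z": 0, "rx": 0, "ry": 0, "rz": -0.062, "claw": 0}, {"x": 0.07, "y": -0.13, "z": 0, "rx": 0, "ry": 0, "rz": -0.124, "claw": 0}, {"x": 0.105, "y": -0.195, "z": 0, "rx": 0, "ry": 0, "rz": -0.186, "claw": 0}, {"x": 0.14, "y": -0.26, "z": 0, "rx": 0, "ry": 0, "rz": -0.248, "claw": 0}, {"x": 0.175, "y": -0.325, "z": 0, "rx": 0, "ry": 0, "rz": -0.31, "claw": 0}, {"x": 0.21, "y": -0.39, "z": 0, "rx": 0, "ry": 0, "rz": -0.372, "claw": 0}, {"x": 0.245, "y": -0.455, "z": 0, "rx": 0, "ry": 0, "rz": -0.434, "claw": 0}, {"x": 0.28, "y": -0.52, "z": -0.03, "rx": 0, "ry": 0, "rz": -0.496, "claw": 0}, {"x": 0.315, "y": -0.585, "z": -0.06, "rx": 0, "ry": 0, "rz": -0.558, "claw": 0}, {"x": 0.332, "y": -0.636, "z": -0.08, "rx": 0, "ry": 0, "rz": -0.62, "claw": 0}]}}

```text
t: 7.4
tool_pos: [0.5377, -0.2935, 0.1976]
orientation: [-3.131, -0.251, 0.001]
force: [0.6, 0.6, 0.4]
opening: 0.0931
gripper_force: 0.0
```

{"op": "arm_command", "data": {"targets": [{"x": 0, "y": 0, "z": 0, "rx": 0, "ry": 0, "rz": -0.02, "claw": 0}, {"x": 0, "y": 0, "z": 0, "rx": 0, "ry": 0, "rz": -0.02, "claw": 0}]}}

```text
t: 7.57
tool_pos: [0.5362, -0.2923, 0.1973]
orientation: [-3.133, -0.193, 0.005]
force: [-0.1, 0.3, 0.4]
opening: 0.0931
gripper_force: 0.0
```

```bash
python3 - <<'E'
from h import *
snap('wrist','w2'); s=robot.read_state(); print(s['tool_pos'],s['orientation'],s['q'],s['opening'])
P=cloud('w2'); Q=P.reshape(-1,3)
p=Q[(Q[:,2]>.035)&(Q[:,2]<.1)&(np.hypot(Q[:,0]-.538,Q[:,1]+.291)<.05)]
print(len(p),p.min(0),p.max(0),(p.min(0)+p.max(0))/2,p.mean(0))
E
```

```text
[ 0.53654198 -0.29153335  0.19847541] [-3.13360244e+00 -1.99739989e-01  2.56725947e-03] [-5.81864381e-01  1.78238740e-01  1.49785188e+00  3.19763326e-04
  1.46778872e+00  8.61588274e-01] 0.09301738139390237
3366 [ 0.51524577 -0.32240548  0.03873613] [ 0.57386696 -0.26590245  0.07987906] [ 0.54455636 -0.29415397  0.0593076 ] [ 0.54790699 -0.29414127  0.05882866]
```

View pics/w2.png

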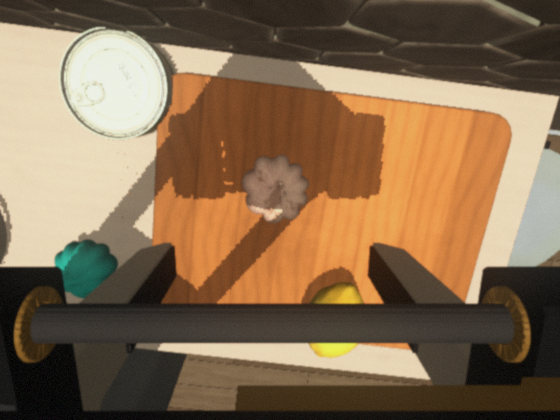

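The garlic at (275,188) is centred between the fingers, the lemon (337,318) and the can (115,83) are clear. Descending and gripping.

{"op": "arm_command", "data": {"targets": [{"x": 0.012, "y": -0.004, "z": -0.08, "rx": 0, "ry": 0, "rz": 0, "claw": 0}, {"x": 0.012, "y": -0.004, "z": -0.16, "rx": 0, "ry": 0, "rz": 0, "claw": 0}, {"x": 0.012, "y": -0.004, "z": -0.22, "rx": 0, "ry": 0, "rz": 0, "claw": 0}, {"x": 0.012, "y": -0.004, "z": -0.27, "rx": 0, "ry": 0, "rz": 0, "claw": 0}, {"x": 0.012, "y": -0.004, "z": -0.304, "rx": 0, "ry": 0, "rz": 0, "claw": 0}, {"x": 0.012, "y": -0.004, "z": -0.304, "rx": 0, "ry": 0, "rz": 0, "claw": 255}, {"x": 0.012, "y": -0.004, "z": -0.304, "rx": 0, "ry": 0, "rz": 0, "claw": 255}, {"x": 0.012, "y": -0.004, "z": -0.304, "rx": 0, "ry": 0, "rz": 0, "claw": 255}, {"x": 0.012, "y": -0.004, "z": -0.304, "rx": 0, "ry": 0, "rz": 0, "claw": 255}, {"x": 0.012, "y": -0.004, "z": -0.304, "rx": 0, "ry": 0, "rz": 0, "claw": 255}], "squeeze": 8}}

```text
t: 8.45
tool_pos: [0.5444, -0.2939, 0.05]
orientation: [3.133, 0.201, 0.005]
force: [-0.5, 0.5, 0.5]
opening: 0.064
gripper_force: 0.0
```

{"op": "arm_command", "data": {"targets": [{"x": 0, "y": 0, "z": 0, "rx": 0, "ry": 0, "rz": 0, "claw": 255}, {"x": 0, "y": 0, "z": 0, "rx": 0, "ry": 0, "rz": 0, "claw": 255}, {"x": 0, "y": 0, "z": 0, "rx": 0, "ry": 0, "rz": 0, "claw": 255}]}}

```text
t: 8.7
tool_pos: [0.5437, -0.2937, 0.0489]
orientation: [3.134, 0.201, 0.002]
force: [-0.3, 0.4, 6.4]
opening: 0.0533
gripper_force: 7.8
```

Upward force of 6 N suggests gripping above the bulb's widest part; regripping lower.

{"op": "arm_command", "data": {"targets": [{"x": 0, "y": 0, "z": 0, "rx": 0, "ry": 0, "rz": 0, "claw": 40}, {"x": 0, "y": 0, "z": 0, "rx": 0, "ry": 0, "rz": 0, "claw": 40}, {"x": 0, "y": 0, "z": -0.008, "rx": 0, "ry": 0, "rz": 0, "claw": 40}, {"x": 0, "y": 0, "z": -0.016, "rx": 0, "ry": 0, "rz": 0, "claw": 40}, {"x": 0, "y": 0, "z": -0.016, "rx": 0, "ry": 0, "rz": 0, "claw": 255}, {"x": 0, "y": 0, "z": -0.016, "rx": 0, "ry": 0, "rz": 0, "claw": 255}, {"x": 0, "y": 0, "z": -0.016, "rx": 0, "ry": 0, "rz": 0, "claw": 255}, {"x": 0, "y": 0, "z": -0.016, "rx": 0, "ry": 0, "rz": 0, "claw": 255}, {"x": 0, "y": 0, "z": -0.016, "rx": 0, "ry": 0, "rz": 0, "claw": 255}, {"x": 0, "y": 0, "z": -0.016, "rx": 0, "ry": 0, "rz": 0, "claw": 255}], "squeeze": 8}}

```text
t: 9.53
tool_pos: [0.5431, -0.2933, 0.0398]
orientation: [3.135, 0.201, 0.0]
force: [-0.0, 1.1, -0.5]
opening: 0.053
gripper_force: 7.8
```

{"op": "arm_command", "data": {"targets": [{"x": 0, "y": 0, "z": 0, "rx": 0, "ry": 0, "rz": 0, "claw": 255}, {"x": 0, "y": 0, "z": 0, "rx": 0, "ry": 0, "rz": 0, "claw": 255}]}}

```text
t: 9.7
tool_pos: [0.543, -0.2932, 0.0397]
orientation: [3.135, 0.201, 0.0]
force: [-0.0, 0.2, -0.4]
opening: 0.053
gripper_force: 7.8
```

{"op": "arm_command", "data": {"targets": [{"x": 0, "y": 0, "z": 0.03, "rx": 0, "ry": 0, "rz": 0, "claw": 255}, {"x": 0, "y": 0, "z": 0.08, "rx": 0, "ry": 0, "rz": 0, "claw": 255}, {"x": 0, "y": 0, "z": 0.14, "rx": 0, "ry": 0, "rz": 0, "claw": 255}, {"x": 0, "y": 0, "z": 0.2, "rx": 0, "ry": 0, "rz": 0, "claw": 255}, {"x": 0, "y": 0, "z": 0.26, "rx": 0, "ry": 0, "rz": 0, "claw": 255}, {"x": 0, "y": 0, "z": 0.32, "rx": 0, "ry": 0, "rz": 0, "claw": 255}, {"x": -0.01, "y": 0.03, "z": 0.32, "rx": 0, "ry": 0, "rz": -0.03, "claw": 255}, {"x": -0.025, "y": 0.09, "z": 0.32, "rx": 0, "ry": 0, "rz": -0.07, "claw": 255}, {"x": -0.04, "y": 0.15, "z": 0.32, "rx": 0, "ry": 0, "rz": -0.11, "claw": 255}, {"x": -0.055, "y": 0.21, "z": 0.32, "rx": 0, "ry": 0, "rz": -0.15, "claw": 255}]}}

```text
t: 10.53
tool_pos: [0.5151, -0.1874, 0.1998]
orientation: [3.129, -0.278, 0.001]
force: [0.9, 0.6, -0.6]
opening: 0.053
gripper_force: 7.8
```

{"op": "arm_command", "data": {"targets": [{"x": -0.018, "y": 0.06, "z": 0, "rx": 0, "ry": 0, "rz": -0.04, "claw": 255}, {"x": -0.035, "y": 0.12, "z": 0, "rx": 0, "ry": 0, "rz": -0.08, "claw": 255}, {"x": -0.052, "y": 0.18, "z": 0, "rx": 0, "ry": 0, "rz": -0.12, "claw": 255}, {"x": -0.07, "y": 0.24, "z": 0, "rx": 0, "ry": 0, "rz": -0.16, "claw": 255}, {"x": -0.088, "y": 0.3, "z": 0, "rx": 0, "ry": 0, "rz": -0.2, "claw": 255}, {"x": -0.104, "y": 0.36, "z": 0, "rx": 0, "ry": 0, "rz": -0.24, "claw": 255}, {"x": -0.115, "y": 0.405, "z": 0, "rx": 0, "ry": 0, "rz": -0.28, "claw": 255}, {"x": -0.12, "y": 0.425, "z": 0, "rx": 0, "ry": 0, "rz": -0.284, "claw": 255}, {"x": -0.12, "y": 0.425, "z": 0, "rx": 0, "ry": 0, "rz": -0.284, "claw": 255}, {"x": -0.12, "y": 0.425, "z": 0, "rx": 0, "ry": 0, "rz": -0.284, "claw": 255}]}}

```text
t: 11.37
tool_pos: [0.4556, 0.0245, 0.1998]
orientation: [2.93, -1.133, 0.001]
force: [-0.3, -0.4, -0.7]
opening: 0.0533
gripper_force: 7.8
```

```bash
python3 - <<'E'
from h import *
s=robot.read_state(); print(s['tool_pos'],s['orientation'],s['q'],s['opening'],s['gripper_force'])
snap('wrist','w3');snap('top','t3')
for n,c in (('t3',(.456,.0245)),('w3',(.456,.0245))):
    Q=cloud(n).reshape(-1,3)
    r=Q[(abs(Q[:,2]-.088)<.004)&(abs(np.hypot(Q[:,0]-c[0],Q[:,1]-c[1])-.063)<.012)]
    if len(r)>20:
        A=np.c_[2*r[:,:2],np.ones(len(r))]; x=np.linalg.lstsq(A,(r[:,:2]**2).sum(1),rcond=None)[0]
        print(n,len(r),x[:2],np.sqrt(x[2]+x[:2]@x[:2]),r.min(0),r.max(0))
a=cv2.imread('pics/w3.png'); b=cv2.imread('pics/t3.png')[150:270,150:290]
cv2.imwrite('pics/c3.png',np.hstack([cv2.resize(a,(440,330)),cv2.resize(b,(360,330))]))
E
```

```text
[0.45558188 0.02448985 0.19983638] [ 2.93014407e+00 -1.13279318e+00  1.12306905e-03] [-5.85025497e-02 -2.52650316e-01  1.91546225e+00 -3.16505943e-04
  1.47813094e+00  2.25012576e+00] 0.05326032206451023 7.832185909719556
t3 64 [0.45354311 0.02560093] 0.06268766649991811 [ 0.40983806 -0.03838298  0.0841087 ] [0.51245949 0.08976179 0.08952688]
w3 2058 [0.45806257 0.02309153] 0.062318294722518534 [ 0.3979753  -0.04117854  0.08401637] [0.52273622 0.08493944 0.08980742]
```

View pics/c3.png

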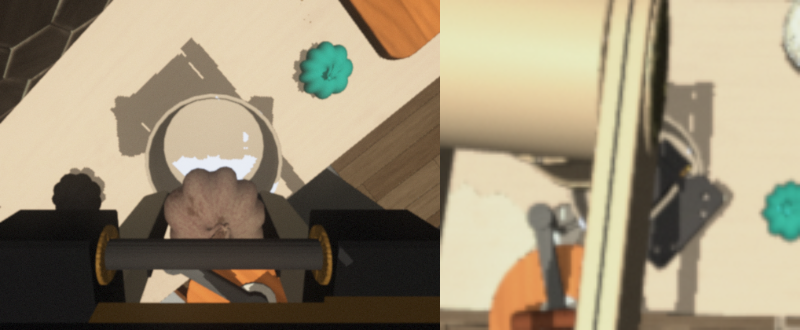

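The garlic (215,205 in the left view) is held over the open pot (212,140), and the lid (250,285) is well aside. The two pot centre estimates bracket the present position. Lowering.

{"op": "arm_command", "data": {"targets": [{"x": 0, "y": 0, "z": -0.06, "rx": 0, "ry": 0, "rz": 0, "claw": 255}, {"x": 0, "y": 0, "z": -0.12, "rx": 0, "ry": 0, "rz": 0, "claw": 255}, {"x": 0, "y": 0, "z": -0.17, "rx": 0, "ry": 0, "rz": 0, "claw": 255}, {"x": 0, "y": 0, "z": -0.22, "rx": 0, "ry": 0, "rz": 0, "claw": 255}, {"x": 0, "y": 0, "z": -0.26, "rx": 0, "ry": 0, "rz": 0, "claw": 255}, {"x": 0, "y": 0, "z": -0.3, "rx": 0, "ry": 0, "rz": 0, "claw": 255}, {"x": 0, "y": 0, "z": -0.32, "rx": 0, "ry": 0, "rz": 0, "claw": 255}, {"x": 0, "y": 0, "z": -0.33, "rx": 0, "ry": 0, "rz": 0, "claw": 255}, {"x": 0, "y": 0, "z": -0.335, "rx": 0, "ry": 0, "rz": 0, "claw": 255}, {"x": 0, "y": 0, "z": -0.335, "rx": 0, "ry": 0, "rz": 0, "claw": 255}]}}

```text
t: 12.3
tool_pos: [0.4559, 0.0239, 0.0325]
orientation: [-2.929, 1.137, -0.001]
force: [0.6, -0.1, -0.7]
opening: 0.0528
gripper_force: 7.8
```

{"op": "arm_command", "data": {"targets": [{"x": 0, "y": 0, "z": -0.003, "rx": 0, "ry": 0, "rz": 0, "claw": 255}, {"x": 0, "y": 0, "z": -0.005, "rx": 0, "ry": 0, "rz": 0, "claw": 255}, {"x": 0, "y": 0, "z": -0.005, "rx": 0, "ry": 0, "rz": 0, "claw": 255}]}}

```text
t: 12.55
tool_pos: [0.4562, 0.0243, 0.0303]
orientation: [-2.929, 1.136, -0.002]
force: [-0.4, -0.1, -0.5]
opening: 0.0532
gripper_force: 7.8
```

{"op": "arm_command", "data": {"targets": [{"x": 0, "y": 0, "z": -0.002, "rx": 0, "ry": 0, "rz": 0, "claw": 255}, {"x": 0, "y": 0, "z": -0.004, "rx": 0, "ry": 0, "rz": 0, "claw": 255}, {"x": 0, "y": 0, "z": -0.004, "rx": 0, "ry": 0, "rz": 0, "claw": 255}]}}

```text
t: 12.8
tool_pos: [0.4561, 0.0243, 0.0283]
orientation: [-2.929, 1.136, -0.002]
force: [-0.3, 0.1, 3.2]
opening: 0.0527
gripper_force: 7.9
```

Floor contact. Releasing gently with limited opening.

{"op": "arm_command", "data": {"targets": [{"x": 0, "y": 0, "z": 0, "rx": 0, "ry": 0, "rz": 0, "claw": 95}, {"x": 0, "y": 0, "z": 0, "rx": 0, "ry": 0, "rz": 0, "claw": 75}, {"x": 0, "y": 0, "z": 0, "rx": 0, "ry": 0, "rz": 0, "claw": 70}, {"x": 0, "y": 0, "z": 0, "rx": 0, "ry": 0, "rz": 0, "claw": 70}, {"x": 0, "y": 0, "z": 0, "rx": 0, "ry": 0, "rz": 0, "claw": 70}]}}

```text
t: 13.22
tool_pos: [0.4553, 0.0243, 0.0275]
orientation: [2.929, -1.136, -0.001]
force: [0.3, -0.8, -0.2]
opening: 0.0674
gripper_force: 0.0
```

{"op": "arm_command", "data": {"targets": [{"x": 0, "y": 0, "z": 0.02, "rx": 0, "ry": 0, "rz": 0, "claw": 70}, {"x": 0, "y": 0, "z": 0.06, "rx": 0, "ry": 0, "rz": 0, "claw": 70}, {"x": 0, "y": 0, "z": 0.12, "rx": 0, "ry": 0, "rz": 0, "claw": 70}, {"x": 0, "y": 0, "z": 0.18, "rx": 0, "ry": 0, "rz": 0, "claw": 70}, {"x": 0, "y": 0, "z": 0.24, "rx": 0, "ry": 0, "rz": 0, "claw": 70}, {"x": 0, "y": 0, "z": 0.3, "rx": 0, "ry": 0, "rz": 0, "claw": 70}, {"x": 0, "y": 0, "z": 0.36, "rx": 0, "ry": 0, "rz": 0, "claw": 70}, {"x": 0, "y": 0, "z": 0.42, "rx": 0, "ry": 0, "rz": 0, "claw": 70}, {"x": 0, "y": 0, "z": 0.42, "rx": 0, "ry": 0, "rz": 0, "claw": 0}, {"x": 0, "y": 0, "z": 0.42, "rx": 0, "ry": 0, "rz": 0, "claw": 0}]}}

```text
t: 14.05
tool_pos: [0.4568, 0.0242, 0.2406]
orientation: [-2.927, 1.136, -0.008]
force: [-0.1, -0.3, -0.6]
opening: 0.0763
gripper_force: 0.0
```

```bash
python3 - <<'E'
from h import *
s=robot.read_state(); print(s['tool_pos'],s['orientation'],s['opening'])
snap('wrist','w4')
Q=cloud('w4').reshape(-1,3)
p=Q[(Q[:,2]>.02)&(Q[:,2]<.08)&(np.hypot(Q[:,0]-.456,Q[:,1]-.0245)<.05)]
print(len(p),p.mean(0),p.max(0))
k=Q[(Q[:,2]>.15)&(Q[:,2]<.18)&(np.hypot(Q[:,0]-.331,Q[:,1]-.086)<.06)]; print(len(k))
if len(k): print(k.min(0),k.max(0),k.mean(0))
E
```

```text
[0.45683117 0.02423881 0.24062881] [-2.92738342  1.13572734 -0.00776735] 0.07627911029439854
2443 [0.45949078 0.02069674 0.04768875] [0.4857288  0.05056309 0.06855763]
1150
[0.32866556 0.05012701 0.15001331] [0.3451049  0.09258412 0.17281825] [0.34106526 0.06255294 0.16238415]
```

View pics/w4.png

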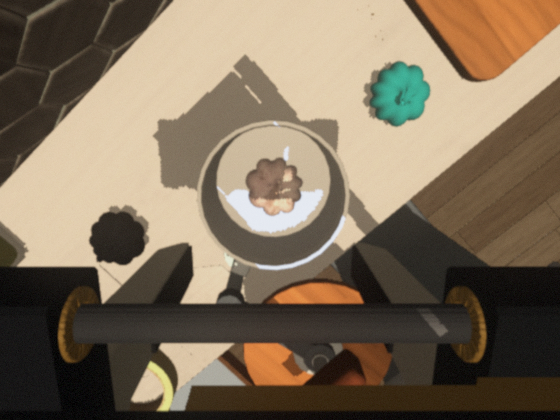

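The garlic sits upright on the pot floor (273,185), and the lid (318,335) is aside. Going back to the knob.

{"op": "arm_command", "data": {"targets": [{"x": 0, "y": 0, "z": 0, "rx": 0, "ry": 0, "rz": 0.06, "claw": 0}, {"x": 0, "y": 0, "z": 0, "rx": 0, "ry": 0, "rz": 0.12, "claw": 0}, {"x": 0, "y": 0, "z": 0, "rx": 0, "ry": 0, "rz": 0.18, "claw": 0}, {"x": 0, "y": 0, "z": 0, "rx": 0, "ry": 0, "rz": 0.24, "claw": 0}, {"x": 0, "y": 0, "z": 0, "rx": 0, "ry": 0, "rz": 0.3, "claw": 0}, {"x": -0.02, "y": 0.01, "z": 0, "rx": 0, "ry": 0, "rz": 0.36, "claw": 0}, {"x": -0.04, "y": 0.02, "z": 0, "rx": 0, "ry": 0, "rz": 0.42, "claw": 0}, {"x": -0.06, "y": 0.03, "z": 0, "rx": 0, "ry": 0, "rz": 0.48, "claw": 0}, {"x": -0.08, "y": 0.04, "z": 0, "rx": 0, "ry": 0, "rz": 0.54, "claw": 0}, {"x": -0.1, "y": 0.05, "z": 0, "rx": 0, "ry": 0, "rz": 0.6, "claw": 0}]}}

```text
t: 14.93
tool_pos: [0.4039, 0.0495, 0.2356]
orientation: [-3.056, -0.725, 0.006]
force: [-0.7, -0.6, -0.1]
opening: 0.0927
gripper_force: 0.0
```

{"op": "arm_command", "data": {"targets": [{"x": -0.02, "y": 0.01, "z": 0, "rx": 0, "ry": 0, "rz": 0.06, "claw": 0}, {"x": -0.04, "y": 0.02, "z": 0, "rx": 0, "ry": 0, "rz": 0.12, "claw": 0}, {"x": -0.06, "y": 0.03, "z": 0, "rx": 0, "ry": 0, "rz": 0.18, "claw": 0}, {"x": -0.08, "y": 0.04, "z": 0, "rx": 0, "ry": 0, "rz": 0.24, "claw": 0}, {"x": -0.1, "y": 0.05, "z": 0, "rx": 0, "ry": 0, "rz": 0.3, "claw": 0}, {"x": -0.12, "y": 0.06, "z": 0, "rx": 0, "ry": 0, "rz": 0.36, "claw": 0}, {"x": -0.14, "y": 0.07, "z": 0, "rx": 0, "ry": 0, "rz": 0.42, "claw": 0}, {"x": -0.15, "y": 0.073, "z": 0, "rx": 0, "ry": 0, "rz": 0.48, "claw": 0}, {"x": -0.15, "y": 0.073, "z": 0, "rx": 0, "ry": 0, "rz": 0.54, "claw": 0}, {"x": -0.15, "y": 0.073, "z": 0, "rx": 0, "ry": 0, "rz": 0.585, "claw": 0}]}}

```text
t: 15.77
tool_pos: [0.3293, 0.0859, 0.2359]
orientation: [-2.146, -2.292, 0.003]
force: [0.1, 0.4, -0.2]
opening: 0.093
gripper_force: 0.0
```

{"op": "arm_command", "data": {"targets": [{"x": 0, "y": 0, "z": 0, "rx": 0, "ry": 0, "rz": 0, "claw": 0}, {"x": 0, "y": 0, "z": 0, "rx": 0, "ry": 0, "rz": 0, "claw": 0}]}}

```text
t: 15.93
tool_pos: [0.3298, 0.0857, 0.2364]
orientation: [-2.157, -2.282, 0.003]
force: [-0.2, 0.5, 0.3]
opening: 0.0927
gripper_force: 0.0
```

```bash
python3 - <<'E'
from h import *
s=robot.read_state(); o=s['orientation']; print(s['tool_pos'],o,2*np.arctan2(o[1],o[0]),s['opening'])
snap('wrist','w5')
Q=cloud('w5').reshape(-1,3)
p=Q[(Q[:,2]>.158)&(Q[:,2]<.182)&(np.hypot(Q[:,0]-.331,Q[:,1]-.086)<.05)]
r=cv2.minAreaRect(p[:,:2].astype(np.float32)*1000); print(len(p),r,p.max(0))
E
```

```text
[0.3298056  0.08573368 0.23636659] [-2.15730291 -2.28169179  0.00278382] -4.656359924516491 0.09269812458125683
2840 ((332.4207458496094, 84.26652526855469), (17.63743019104004, 65.3808822631836), 3.498697280883789) [0.34299579 0.11705278 0.17382657]
```

{"op": "arm_command", "data": {"targets": [{"x": 0.003, "y": 0, "z": -0.06, "rx": 0, "ry": 0, "rz": 0.003, "claw": 0}, {"x": 0.003, "y": 0, "z": -0.11, "rx": 0, "ry": 0, "rz": 0.003, "claw": 0}, {"x": 0.003, "y": 0, "z": -0.145, "rx": 0, "ry": 0, "rz": 0.003, "claw": 0}, {"x": 0.003, "y": 0, "z": -0.153, "rx": 0, "ry": 0, "rz": 0.003, "claw": 100}, {"x": 0.003, "y": 0, "z": -0.153, "rx": 0, "ry": 0, "rz": 0.003, "claw": 255}, {"x": 0.003, "y": 0, "z": -0.153, "rx": 0, "ry": 0, "rz": 0.003, "claw": 255}, {"x": 0.003, "y": 0, "z": -0.153, "rx": 0, "ry": 0, "rz": 0.003, "claw": 255}, {"x": 0.003, "y": 0, "z": -0.153, "rx": 0, "ry": 0, "rz": 0.003, "claw": 255}, {"x": 0.003, "y": 0, "z": -0.153, "rx": 0, "ry": 0, "rz": 0.003, "claw": 255}, {"x": 0.003, "y": 0, "z": -0.153, "rx": 0, "ry": 0, "rz": 0.003, "claw": 255}], "squeeze": 25}}

```text
t: 16.82
tool_pos: [0.3325, 0.0859, 0.1619]
orientation: [2.148, 2.292, 0.002]
force: [-0.3, -0.9, -0.5]
opening: 0.0509
gripper_force: 0.0
```

{"op": "arm_command", "data": {"targets": [{"x": 0, "y": 0, "z": 0, "rx": 0, "ry": 0, "rz": 0, "claw": 255}, {"x": 0, "y": 0, "z": 0, "rx": 0, "ry": 0, "rz": 0, "claw": 255}, {"x": 0, "y": 0, "z": 0, "rx": 0, "ry": 0, "rz": 0, "claw": 255}, {"x": 0, "y": 0, "z": 0, "rx": 0, "ry": 0, "rz": 0, "claw": 255}, {"x": 0, "y": 0, "z": 0, "rx": 0, "ry": 0, "rz": 0, "claw": 255}, {"x": 0, "y": 0, "z": 0, "rx": 0, "ry": 0, "rz": 0, "claw": 255}]}}

```text
t: 17.32
tool_pos: [0.3317, 0.0858, 0.1611]
orientation: [-2.148, -2.292, 0.001]
force: [-2.5, -0.2, 1.8]
opening: 0.0176
gripper_force: 25.0
```

```bash
python3 - <<'E'
from h import *
from math import *
s=robot.read_state(); o=s['orientation']; print(s['tool_pos'],2*np.arctan2(o[1],o[0])%6.2832,s['opening'],s['gripper_force'],s['force'],s['wrist_torque'])
p=s['tool_pos'][:2]; th=1.998; post=np.array([.4555,.0245])+.09*np.array([cos(1.995),sin(1.995)])
d=post-p; print(post,hypot(*d),'swing',th-atan2(d[1],d[0]))
r=.09;a0=1.75
end=post-.09*np.array([cos(th),sin(th)])
s0=p-(post-.09*np.array([cos(th-a0),sin(th-a0)]))
for a in a0-np.arange(0,1.81,.12):
    v=post-.09*np.array([cos(th-a),sin(th-a)])+s0*a/a0-p; print(round(a,3),(v/.5).round(3),round((a0-a)/2,3))
E
```

```text
[0.33172043 0.08580132 0.16107284] 1.6358739599541643 0.017586082125046393 24.996865689754486 [-2.51963848 -0.18833121  1.82473768] [-0.06728697  0.21661144 -0.02042168]
[0.41845644 0.10652301] 0.08917692328602812 swing 1.7634903917527778
1.75 [0. 0.] 0.0
1.63 [ 0.006 -0.021] 0.06
1.51 [ 0.015 -0.041] 0.12
1.39 [ 0.027 -0.059] 0.18
1.27 [ 0.04  -0.076] 0.24
1.15 [ 0.055 -0.092] 0.3
1.03 [ 0.072 -0.105] 0.36
0.91 [ 0.09  -0.117] 0.42
0.79 [ 0.11  -0.126] 0.48
0.67 [ 0.131 -0.132] 0.54
0.55 [ 0.152 -0.136] 0.6
0.43 [ 0.173 -0.138] 0.66
0.31 [ 0.195 -0.137] 0.72
0.19 [ 0.216 -0.133] 0.78
0.07 [ 0.236 -0.127] 0.84
-0.05 [ 0.256 -0.119] 0.9
```

{"op": "arm_command", "data": {"targets": [{"x": 0.006, "y": -0.021, "z": 0, "rx": 0, "ry": 0, "rz": 0.06, "claw": 255}, {"x": 0.015, "y": -0.041, "z": 0, "rx": 0, "ry": 0, "rz": 0.12, "claw": 255}, {"x": 0.027, "y": -0.059, "z": 0, "rx": 0, "ry": 0, "rz": 0.18, "claw": 255}, {"x": 0.04, "y": -0.076, "z": 0, "rx": 0, "ry": 0, "rz": 0.24, "claw": 255}, {"x": 0.055, "y": -0.092, "z": 0, "rx": 0, "ry": 0, "rz": 0.3, "claw": 255}, {"x": 0.072, "y": -0.105, "z": 0, "rx": 0, "ry": 0, "rz": 0.36, "claw": 255}, {"x": 0.09, "y": -0.117, "z": 0, "rx": 0, "ry": 0, "rz": 0.42, "claw": 255}, {"x": 0.11, "y": -0.126, "z": 0, "rx": 0, "ry": 0, "rz": 0.48, "claw": 255}, {"x": 0.131, "y": -0.132, "z": 0, "rx": 0, "ry": 0, "rz": 0.54, "claw": 255}]}}

```text
t: 18.07
tool_pos: [0.3977, 0.0194, 0.161]
orientation: [-0.655, -3.072, 0.0]
force: [-1.5, 0.0, 1.4]
opening: 0.0177
gripper_force: 25.0
```

{"op": "arm_command", "data": {"targets": [{"x": 0.021, "y": -0.004, "z": 0, "rx": 0, "ry": 0, "rz": 0.06, "claw": 255}, {"x": 0.042, "y": -0.006, "z": 0, "rx": 0, "ry": 0, "rz": 0.12, "claw": 255}, {"x": 0.064, "y": -0.005, "z": 0, "rx": 0, "ry": 0, "rz": 0.18, "claw": 255}, {"x": 0.085, "y": -0.001, "z": 0, "rx": 0, "ry": 0, "rz": 0.24, "claw": 255}, {"x": 0.105, "y": 0.005, "z": 0, "rx": 0, "ry": 0, "rz": 0.3, "claw": 255}, {"x": 0.117, "y": 0.01, "z": 0, "rx": 0, "ry": 0, "rz": 0.335, "claw": 255}, {"x": 0.12, "y": 0.011, "z": 0, "rx": 0, "ry": 0, "rz": 0.34, "claw": 255}, {"x": 0.12, "y": 0.011, "z": 0, "rx": 0, "ry": 0, "rz": 0.34, "claw": 255}]}}

```text
t: 18.73
tool_pos: [0.4561, 0.0247, 0.1609]
orientation: [0.399, -3.111, 0.001]
force: [-10.8, -4.2, 8.3]
opening: 0.0176
gripper_force: 25.0
```

```bash
python3 - <<'E'
from h import *
s=robot.read_state(); o=s['orientation']; print(s['q'],s['tool_pos'],2*np.arctan2(o[1],o[0])%6.2832,s['opening'],s['gripper_force'],s['force'],s['wrist_torque'])
E
```

```text
[-5.69052067e-02 -2.16849286e-01  1.95734871e+00 -1.73975490e-03
  1.40574700e+00 -1.88258930e+00] [0.45608389 0.02467667 0.16092453] 3.396784952493239 0.017647546179633117 24.99965339899063 [-10.81793943  -4.16375416   8.34337081] [-0.48646423  1.57734617 -0.10624792]
```

At the swing stop. Screwing down.

{"op": "arm_command", "data": {"targets": [{"x": -0.001, "y": 0, "z": -0.001, "rx": 0, "ry": 0, "rz": -0.06, "claw": 255}, {"x": -0.001, "y": 0, "z": -0.003, "rx": 0, "ry": 0, "rz": -0.12, "claw": 255}, {"x": -0.001, "y": 0, "z": -0.005, "rx": 0, "ry": 0, "rz": -0.18, "claw": 255}, {"x": -0.001, "y": 0, "z": -0.007, "rx": 0, "ry": 0, "rz": -0.24, "claw": 255}, {"x": -0.001, "y": 0, "z": -0.009, "rx": 0, "ry": 0, "rz": -0.3, "claw": 255}, {"x": -0.001, "y": 0, "z": -0.011, "rx": 0, "ry": 0, "rz": -0.36, "claw": 255}]}}

```text
t: 19.23
tool_pos: [0.4557, 0.0251, 0.1549]
orientation: [-0.734, -3.052, 0.002]
force: [-6.2, -0.3, 1.0]
opening: 0.0178
gripper_force: 25.0
```

{"op": "arm_command", "data": {"targets": [{"x": 0, "y": 0, "z": -0.002, "rx": 0, "ry": 0, "rz": -0.06, "claw": 255}, {"x": 0, "y": 0, "z": -0.004, "rx": 0, "ry": 0, "rz": -0.12, "claw": 255}, {"x": 0, "y": 0, "z": -0.006, "rx": 0, "ry": 0, "rz": -0.18, "claw": 255}, {"x": 0, "y": 0, "z": -0.008, "rx": 0, "ry": 0, "rz": -0.24, "claw": 255}, {"x": 0, "y": 0, "z": -0.0105, "rx": 0, "ry": 0, "rz": -0.3, "claw": 255}, {"x": 0, "y": 0, "z": -0.012, "rx": 0, "ry": 0, "rz": -0.35, "claw": 255}, {"x": 0, "y": 0, "z": -0.012, "rx": 0, "ry": 0, "rz": -0.36, "claw": 255}, {"x": 0, "y": 0, "z": -0.012, "rx": 0, "ry": 0, "rz": -0.36, "claw": 255}]}}

```text
t: 19.9
tool_pos: [0.4559, 0.0252, 0.1491]
orientation: [-1.755, -2.603, 0.003]
force: [-5.8, -0.5, 2.6]
opening: 0.0181
gripper_force: 25.4
```

```bash
python3 - <<'E'
from h import *
s=robot.read_state(); o=s['orientation']; print(s['tool_pos'],2*np.arctan2(o[1],o[0])%6.2832,s['opening'],s['gripper_force'],s['force'],s['wrist_torque'])
E
```

```text
[0.45590393 0.02522087 0.14912558] 1.9554840376394198 0.018059022507490065 25.422355234622955 [-5.76806334 -0.5202208   2.62529522] [-0.19188041  0.82904572  0.50714318]
```

Stop torque felt (0.5 N m). Releasing and rising.

{"op": "arm_command", "data": {"targets": [{"x": 0, "y": 0, "z": 0, "rx": 0, "ry": 0, "rz": 0, "claw": 0}, {"x": 0, "y": 0, "z": 0, "rx": 0, "ry": 0, "rz": 0, "claw": 0}, {"x": 0, "y": 0, "z": 0, "rx": 0, "ry": 0, "rz": 0, "claw": 0}, {"x": 0, "y": 0, "z": 0, "rx": 0, "ry": 0, "rz": 0, "claw": 0}, {"x": 0, "y": 0, "z": 0, "rx": 0, "ry": 0, "rz": 0, "claw": 0}, {"x": 0, "y": 0, "z": 0.04, "rx": 0, "ry": 0, "rz": 0, "claw": 0}, {"x": 0, "y": 0, "z": 0.1, "rx": 0, "ry": 0, "rz": 0, "claw": 0}, {"x": 0, "y": 0, "z": 0.16, "rx": 0, "ry": 0, "rz": 0, "claw": 0}, {"x": 0, "y": 0, "z": 0.2, "rx": 0, "ry": 0, "rz": 0, "claw": 0}, {"x": 0, "y": 0, "z": 0.2, "rx": 0, "ry": 0, "rz": 0, "claw": 0}]}}

```text
t: 20.73
tool_pos: [0.4595, 0.0252, 0.2552]
orientation: [1.751, 2.6, 0.007]
force: [1.0, -0.3, 0.8]
opening: 0.08
gripper_force: 0.0
```

```bash
python3 - <<'E'
from h import *
s=robot.read_state(); print(s['tool_pos'],s['force'])
snap('wrist','w6')
Q=cloud('w6').reshape(-1,3)
p=Q[(Q[:,2]>.146)&(Q[:,2]<.18)&(np.hypot(Q[:,0]-.455,Q[:,1]-.025)<.06)]
print(cv2.minAreaRect(p[:,:2].astype(np.float32)*1000),p.max(0), np.percentile(p[:,2],98))
E
```

```text
[0.45948081 0.02517563 0.25515803] [ 0.95857403 -0.26062747  0.78674272]
((456.7386779785156, 24.000282287597656), (18.032371520996094, 65.83870697021484), 24.22805404663086) [0.4764812  0.05558762 0.1622684 ] 0.16109139434163008
```

View pics/w6.png

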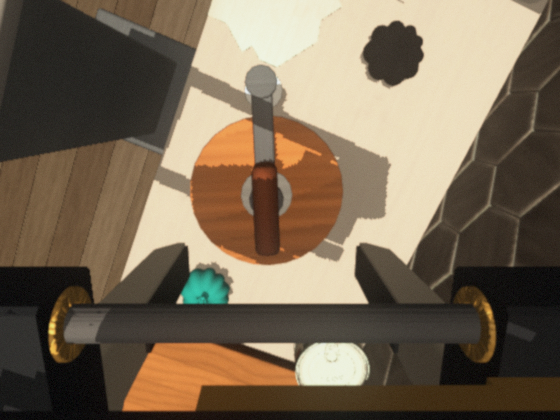

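The lid is back on the pot and the knob bar (265,208) lines up with the arm. Its pose matches the start (24.2° against 24.3°, top at 0.162 m), so it is tight. Handing in.

```bash
python3 -c "
from plant import robot
print(robot.close_job())"
```

```text
the job is handed in; nothing more can be done
None
```

The garlic is in the white pot, set down on its floor, the lid is swung back and screwed down tight, the lemon was left alone, and the job was handed in at about 21 s of the 72 s allowed.

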